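# Rock a pipe centring head round to its mark and hold it

### The job

Pick up the centring head (the dial gauge on a forked foot) and set its fork upright astride the strapped-down pipe, over the white chalk ring. Then rock it round the pipe until the swinging pointer settles on the red mark of the dial, and finish while holding it there, gripped and with both legs of the fork bearing on the pipe, ready for the punch to be struck. Leave the hammer, socket case, marker pen and coupling where they are.

Things in the scene. Friction and masses are not known exactly. Their poses are not given: they have to be found in the camera images.
- gauge: Pipe centring head, loose, 0.4 to 0.7 kg, 228 mm tall, stood on two feet. Origin: on the ground midway between the feet; z up the barrel, x out of the dial's face (away from the robot, yaw within 0.4 rad), y across the fork. Aluminium fork: upside-down 90 degree vee, 44 mm wide in x, 97 mm over the feet, inner apex 34.5 mm up. On it a black dial case 110 mm across, 30 mm thick, top at 160 mm.
- gauge_grip (a point): middle of the grip on the gauge's z axis, 192 mm above the feet: a square barrel 24 x 24 mm from 160 to 216 mm above the feet, free on all sides, can be gripped across x or y; above it a steel punch head of 14 mm diameter to 228 mm
- gauge_seat (a point): point of the gauge, 8.1 mm below the level of its feet on its z axis, that lies on the pipe's axis when both legs of the fork bear on the pipe (so 200 mm from gauge_grip); the fork can swing round the pipe about it
- pipe: Dark steel pipe, outside diameter 60.3 mm, 260 mm long, fixed: strapped into two grey vee blocks (34 mm long along the pipe, centred 100 mm either side of its middle, nothing higher than 109 mm). Origin: on the bench under the pipe's middle; x along the pipe, yaw within 0.3 rad; the pipe is level, its axis 75 mm above the bench.
- pipe_ring (a point): centre of the pipe at the white chalk ring (4 mm wide, at the middle of the pipe's length), on the pipe's axis 75 mm above the bench
- pointer (a joint): angle of the black pointer on the dial (rad): 0 = straight up the barrel, positive = turned about the gauge's +x, anticlockwise as seen facing the dial. A weight keeps the pointer upright in the world, freely swinging (about 3 swings a second, dying out in 1 to 2 s), so it reads minus the lean of the gauge about its x.
- bezel (a joint): angle of the red mark on the dial's rim (rad), same zero and sense as the pointer; set beforehand between 0.2 and 0.52 (anticlockwise of the top, seen facing the dial), stays as it is. The gauge must lean by minus this angle about its own x (clockwise seen facing the dial) for the pointer to stand on the mark.
- pointer_tip (a point): tip of the black pointer, 44.5 mm from the dial's centre, on the front of the dial (14 mm ahead of the gauge's z axis)
- mark_tip (a point): point near the inner end of the red mark (6 mm wide, 12.5 mm long) on the rim of the white dial face, 44.5 mm from the dial's centre, which lies 105 mm above the feet; on the front of the dial (14 mm ahead of the gauge's z axis)
- hammer: ball-peen hammer lying on the bench, 290 mm long, 30 mm high, bystander; x points from handle to head
- socket_case: closed black socket case, 150 x 200 x 58 mm with a carrying handle on its -x side, bystander
- marker: white marker pen with a black cap, 125 mm long, lying along its x, bystander
- coupling: steel pipe coupling standing on end, 77 mm across, 54 mm high, bystander
There are look-alikes about, which are no part of the job. Leave any pink or purple look-alike of the gauge alone.

How it is judged:
On the way:
1. held astride the pipe over the chalk ring, both legs on the steel, upright to within 0.12 rad (7 degrees), so not yet on the mark (x of gauge_seat in the frame of pipe_ring between -0.018 and 0.018 m and y of gauge_seat in the frame of pipe_ring between -0.0025 and 0.0025 m and z of gauge_seat in the frame of pipe_ring between -0.0025 and 0.0025 m and angle between the x axis of gauge and the x axis of pipe, either way round below 0.08 rad and contact force between gauge and pipe above 0.5 N and contact force between the fingers and gauge above 1 N and angle between gauge's own z axis and vertical below 0.12 rad), for 0.2 s.
At the end, for the whole second after the job is handed in: Fingers grip the gauge (>1 N); its fork bears on the pipe (>0.5 N), gauge_seat within 2.5 mm of the pipe's axis and 18 mm of the ring along it, turned at most 0.08 rad from the pipe; pointer tip within 3.1 mm (4 degrees) of the red mark, under 0.25 rad/s; gauge under 10 mm/s (x of gauge_seat in the frame of pipe_ring between -0.018 and 0.018 m and y of gauge_seat in the frame of pipe_ring between -0.0025 and 0.0025 m and z of gauge_seat in the frame of pipe_ring between -0.0025 and 0.0025 m and angle between the x axis of gauge and the x axis of pipe, either way round below 0.08 rad and contact force between gauge and pipe above 0.5 N and contact force between the fingers and gauge above 1 N and distance between pointer_tip and mark_tip below 0.0031 m and velocity of joint pointer between -0.25 and 0.25 rad/s and linear speed of gauge below 0.01 m/s); the arm keeps its last pose, push and grip.
It fails at once if the hammer is disturbed (moved more than 20 mm) (distance of hammer from where it was at the start of the episode above 0.02 m).
It fails at once if the socket case is disturbed (moved more than 20 mm) (distance of socket_case from where it was at the start of the episode above 0.02 m).
It fails at once if the marker pen is disturbed (moved more than 20 mm) (distance of marker from where it was at the start of the episode above 0.02 m).
It fails at once if the pipe coupling is disturbed (moved more than 20 mm) (distance of coupling from where it was at the start of the episode above 0.02 m).
It also fails if it takes over 51 s, if anything falls off the work surface, if the arm or the gripper's body presses on something with over 40 N, if the wrist force passes 120 N, or if a joint passes its speed limit or range.

### The arm

A 7-joint arm with a two-finger parallel gripper is mounted at the origin on the work surface. World frame = base frame: x ahead of the robot, y to its left, z up, the work surface at z = 0. Lengths are in m, angles in rad, forces in N, time in s.
With the tool pointing down it reaches from about 0.425 to 0.925 m from the base axis. Payload 6.8 kg.
Tool frame: the origin (TCP) lies at the very end of the fingers, on their centre line; the grasp point (between the pads) lies 19 mm behind it; z points along the fingers, y is the line along which they close (so a half turn about z gives the same grasp; the last joint's range is limited). The gripper opens to 85 mm and grips with 20 to 120 N. Pads are 22 mm wide; open, the fingers measure 114 mm over their backs; the gripper's body (76 mm by 85 mm) begins 54 mm behind the grasp point. The pads swing forward as they close: fully open they stand 13 mm farther back than shut.
Start: joints at [1.075, 0.477, 0.022, 1.555, -0.011, 1.109, -0.083], TCP at [0.255, -0.625, 0.231] pointing down, gripper open.
Joint ranges: [-2.96, 2.96], [-0.34, 2.1], [-1.41, 1.46], [0.24, 2.44], [-1.37, 4.51], [0.17, 1.92], [-2.96, 2.96]. Speed limits (rad/s): [2.39, 2.39, 3.14, 3.14, 3.14, 3.14, 3.14].

### API

Orientations are given as a rotation vector (axis times angle).
In Python, from bench import get_obs, grab_frame, hand_in gives the robot as it stands.
- The arm moves only by the tool drive_tool, never from a script. Its argument "rows" is a list of rows, each an object with "offset": the shift along the tool's x, y, z as a fraction of full scale, a list of three; "rotation": the turn, a rotation vector about the tool's x, y, z as a fraction of full scale, a list of three; "claw": the opening, from 0 (shut) to 1 (fully open). In form: [{"offset": [tx, ty, tz], "rotation": [wx, wy, wz], "claw": claw}, ...]. A call has 1 to 20 rows; each row is the pose to reach, as a shift and turn from the pose commanded when the call began, along the tool's axes at that moment; what a row does not reach only later rows make up. Full scale, the value 1, is 0.15 m for a shift and 2 rad for a turn. A row lasts 1/12 s, in which the tool goes at most 41.7 mm and 7.16 degrees, less where a joint would pass 70% of its speed; a pose out of reach is approached as far as the arm can. A call with a number of a shift or a turn outside -1 to 1 is refused whole. A call with a gripper value outside its range is refused whole. The fingers move at their own pace and stop on an object; "force" is the grip in N (left out, the last holds). Time passes only in rows, so rows that repeat a pose let the fingers close. It gives the time, the measured TCP pose, the force, the opening and the grip force at its end, in the units of the state.
- get_obs(): the state, without advancing time (a new reading comes with each control period).
- grab_frame(name): name is "scene" or "top" or "wrist"; returns a dict with "frame" (384x512x3 uint8, red, green, blue), "z_map" (384x512 float32, m along the optical axis (not along the pixel's ray), 0 where there is no reading), "vfov" (degrees; the focal length in pixels is half the picture's height over the tangent of half this angle, whatever the lens; pixels are square), "cx", "cy" (the principal point, pixels), "R" (3x3) and "t" (3): a world point X has camera coordinates R X + t. Camera axes: x right, y down, z forward; pixel columns grow to the right and rows downward; lengths in m; the calibration is good to about 2 mm. A picture is of the moment at which its call begins.
- hand_in(): hands the job in; it is judged then, once.
The state is a dict: "clock": time; "joints": joint angles; "qvel": joint speeds; "tau": joint torques, N m; "tcp_pos": TCP position; "orientation": TCP orientation; "contact_force": force on the tool from outside, world axes, zero at the start; "moment": the same for the moment, N m; "grip_width": finger opening in m; "gripper_force": force on a finger pad.
Only numpy, scipy, OpenCV 4.12 (cv2) and the standard library are available. Lean on these libraries where they do the work, as an engineer would, in place of code of your own. Each camera call takes 0.05 s, during which the arm holds its last target. There are 200 camera calls.

## Working session

There is one attempt and no reset: what is moved stays moved. The work goes in short steps, Python scripts to look and compute and a tool call to move; the robot and the scene stay as the last step left them, time stands still between calls to the robot, and variables do not carry over. Pictures are saved under pics/ and viewed, at most 10 in all, crops included, and the job is handed in when it is done.

Besides the shell and the picture viewer there is one more tool, called after "Call:" as name(argument=value, ...), one argument or row to a line, values as JSON. drive_tool: Moves the arm, as the interface text tells. Its arguments: {"type":"object","properties":{"rows":{"type":"array","items":{"type":"object","properties":{"offset":{"type":"array","items":{"type":"number"}},"rotation":{"type":"array","items":{"type":"number"}},"claw":{"type":"number"}}}},"force":{"type":"number"}},"required":["rows"]}

```bash
mkdir -p pics; ls
cat > h.py <<'E'
import numpy as np, cv2
from bench import get_obs, grab_frame, hand_in
from scipy.spatial.transform import Rotation as Ro
def cloud(f):
    z=f["z_map"];h,w=z.shape;fo=h/2/np.tan(np.radians(f["vfov"])/2)
    u,v=np.meshgrid(np.arange(w),np.arange(h))
    P=np.stack([(u-f["cx"])/fo*z,(v-f["cy"])/fo*z,z],-1)
    return (P-f["t"])@f["R"]   # R^T (P-t)
def proj(f,X):
    h=f["z_map"].shape[0];fo=h/2/np.tan(np.radians(f["vfov"])/2)
    c=np.atleast_2d(X)@f["R"].T+f["t"]
    return c[:,:2]/c[:,2:]*fo+[f["cx"],f["cy"]]
def save(n,im): cv2.imwrite(f"pics/{n}.png",cv2.cvtColor(im,cv2.COLOR_RGB2BGR))
E
python3 - <<'E'
from h import *
import pickle
F={n:grab_frame(n) for n in("scene","top","wrist")}
pickle.dump(F,open("f0.pkl","wb"))
a=np.hstack([F["scene"]["frame"],F["top"]["frame"]])
save("scene",F["scene"]["frame"]);save("top",F["top"]["frame"])
for n in F: print(n,F[n]["vfov"],F[n]["R"].round(3).tolist(),F[n]["t"].round(3),(F[n]["z_map"]>0).mean())
print(get_obs())
E
```

```text
pics
scene 55.80339903722613 [[-0.118, 0.993, 0.015], [0.725, 0.097, -0.682], [-0.678, -0.07, -0.731]] [ 0.095 -0.316  1.536] 0.9961395263671875
top 53.54934595591406 [[0.015, -1.0, -0.02], [-0.999, -0.014, -0.046], [0.046, 0.02, -0.999]] [-0.003  0.559  1.179] 0.9961140950520834
wrist 58.674733169936495 [[0.378, -0.926, -0.001], [-0.889, -0.364, 0.277], [-0.257, -0.104, -0.961]] [-0.675 -0.036  0.378] 0.99609375
{'clock': 0.15, 'joints': array([ 1.07487487,  0.47764258,  0.0223376 ,  1.55620303, -0.01151729,
        1.10931193, -0.08310305]), 'qvel': array([ 1.99477110e-06, -3.14488325e-03,  3.23628412e-05, -4.78828581e-03,
        5.82027749e-04,  3.86380779e-04, -1.37734229e-03]), 'tau': array([ 3.22215594e-03, -5.96924579e+01,  1.61028944e+00, -2.81489217e+01,
        1.26555300e-02,  6.54380943e-03,  1.81201460e-05]), 'tcp_pos': array([ 0.25509875, -0.62444781,  0.23053618]), 'orientation': array([-3.08134263e+00, -6.05133246e-01,  5.60391267e-04]), 'contact_force': array([ 0.16856756, -0.34622755, -0.99626768]), 'moment': array([0.00032665, 0.04436713, 0.00732483]), 'gripper_force': 0.0, 'grip_width': 0.08548923512371708}
```

View pics/scene.png

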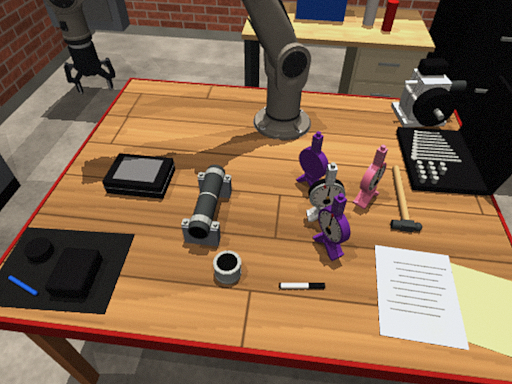

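View pics/top.png

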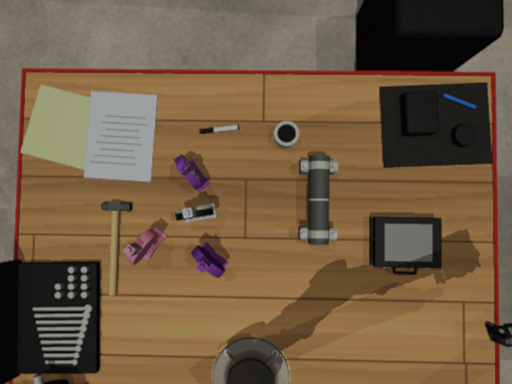

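The gauge with the white dial stands at scene (325,190) and top (197,212), between two purple look-alikes at top (190,172) and (209,260). The pipe is at top (318,200), with its ring near row 200. The hammer is at top (115,205), well clear.

Run:
```python
from h import *
import pickle
F=pickle.load(open("f0.pkl","rb"))
for n in("scene","top"):
    f=F[n];P=cloud(f);c=f["frame"].astype(int)
    # bench check
    g=(abs(P[...,2])<.02)&(abs(P[...,1])<.5)&(P[...,0]>.3)&(P[...,0]<.8); print(n,"bench z",np.median(P[g][:,2]))
    def roi(u0,u1,v0,v1,lo,hi):
        m=np.zeros(g.shape,bool);m[v0:v1,u0:u1]=1
        m&=(P[...,2]>lo)&(P[...,2]<hi);return m
    G=roi(*((303,348,160,228) if n=="scene" else (172,220,202,224)),.012,.24)
    sat=(c.max(-1)-c.min(-1)); G&=(sat<40)
    Q=P[G]
    for lo,hi in((.012,.05),(.05,.15),(.165,.215),(.218,.235)):
        q=Q[(Q[:,2]>lo)&(Q[:,2]<hi)]
        if len(q): print(n,lo,hi,len(q),"med",np.median(q,0).round(4),"min",q.min(0).round(3),"max",q.max(0).round(3))
    R=roi(*((180,235,160,245) if n=="scene" else (300,338,150,246)),.085,.107)
    q=P[R];print("pipe",len(q),q.min(0).round(3),q.max(0).round(3))
    t=q[q[:,2]>.098]; vt=np.linalg.svd(t[:,:2]-t[:,:2].mean(0),full_matrices=False)[2][0]
    print("top line",len(t),np.median(t,0).round(4),"yaw",np.arctan2(vt[1]*np.sign(vt[0]),abs(vt[0])), "zmax",np.percentile(q[:,2],98))
    w=R&(c.min(-1)>120)&(P[...,2]>.09); print("ring",w.sum(),P[w].mean(0).round(4),P[w].min(0).round(3),P[w].max(0).round(3))
s=cv2.resize(F["scene"]["frame"][150:260,170:400],None,fx=3.4,fy=3.4,interpolation=cv2.INTER_CUBIC);save("c1",s)
```

```text
scene bench z -9.57302921276208e-05
scene 0.012 0.05 112 med [0.5049 0.1406 0.0241] min [0.36  0.102 0.012] max [0.531 0.155 0.049]
scene 0.05 0.15 1010 med [0.5189 0.1571 0.1172] min [0.353 0.094 0.05 ] max [0.658 0.223 0.15 ]
scene 0.165 0.215 286 med [0.6203 0.176  0.1909] min [0.493 0.155 0.165] max [0.64  0.204 0.215]
scene 0.218 0.235 33 med [0.5083 0.1705 0.2259] min [0.497 0.162 0.218] max [0.629 0.192 0.229]
pipe 1209 [ 0.416 -0.241  0.085] [ 0.679 -0.143  0.107]
top line 755 [ 0.5639 -0.1907  0.1027] yaw -0.0013451170507370253 zmax 0.1063623754055134
ring 191 [ 0.5605 -0.1896  0.1014] [ 0.428 -0.238  0.09 ] [ 0.655 -0.149  0.107]
top bench z -0.00024127698392519334
top 0.012 0.05 72 med [0.4868 0.1566 0.0278] min [0.477 0.129 0.012] max [0.527 0.203 0.042]
top 0.05 0.15 184 med [0.5012 0.1356 0.1371] min [0.481 0.113 0.051] max [0.523 0.221 0.15 ]
top 0.165 0.215 51 med [0.4993 0.1584 0.2089] min [0.488 0.155 0.167] max [0.513 0.179 0.215]
top 0.218 0.235 30 med [0.5005 0.1674 0.2265] min [0.494 0.157 0.219] max [0.507 0.178 0.231]
pipe 1698 [ 0.414 -0.243  0.085] [ 0.674 -0.145  0.107]
top line 1075 [ 0.5444 -0.1923  0.1028] yaw -0.0038812074066031646 zmax 0.10659294381380703
ring 119 [ 0.547  -0.1967  0.1042] [ 0.435 -0.24   0.091] [ 0.654 -0.154  0.107]
```

View pics/c1.png

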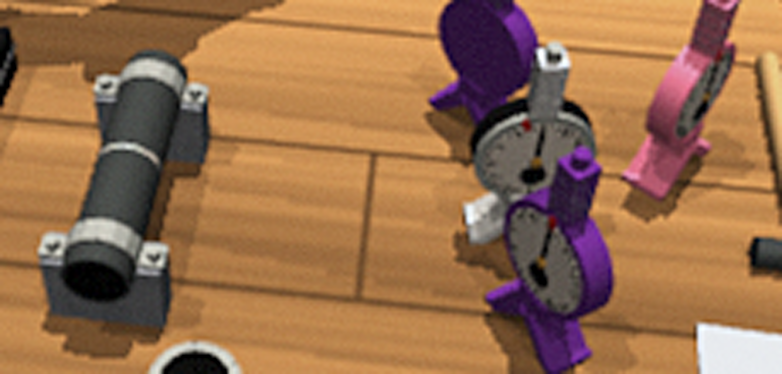

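```bash
cat >> h.py <<'E'
from scipy.optimize import least_squares
def pipefit(f,box,r=.03015):
    P=cloud(f);c=f["frame"].astype(int)
    u0,u1,v0,v1=box;m=np.zeros(P.shape[:2],bool);m[v0:v1,u0:u1]=1
    m&=(P[...,2]>.08)&(P[...,2]<.112)&(abs(P[...,0]-.545)<.075)
    q=P[m]
    def res(p):
        d=np.array([np.cos(p[1]),np.sin(p[1])]);e=q[:,:2]-[.545,p[0]]
        return np.hypot(-e[:,0]*d[1]+e[:,1]*d[0],q[:,2]-p[2])-r
    s=least_squares(res,[-.193,0,.075],loss="soft_l1",f_scale=.001)
    w=m&(c.min(-1)>130)
    return s.x,np.abs(res(s.x)).mean(),w.sum(),P[w].mean(0),np.abs(P[w][:,0]-np.median(P[w][:,0])).max()
E
python3 - <<'E'
from h import *
import pickle
F=pickle.load(open("f0.pkl","rb"))
print(pipefit(F["scene"],(170,240,160,250)));print(pipefit(F["top"],(295,340,145,250)))
f=F["top"];P=cloud(f);c=f["frame"].astype(int);sat=c.max(-1)-c.min(-1)
X=P.reshape(-1,3);S=sat.ravel();C=c.reshape(-1,3)
reg=(X[:,0]>.46)&(X[:,0]<.55)&(X[:,1]>.09)&(X[:,1]<.25)&(S<45)
for lo,hi in((.1,.162),(.06,.162)):
    q=X[reg&(X[:,2]>lo)&(X[:,2]<hi)];r=cv2.minAreaRect((q[:,:2]*1000).astype(np.float32));print(lo,len(q),r)
purp=(S>40)&(C[:,2]>C[:,1]+25)
for n in("top","scene"):
    f=F[n];X=cloud(f).reshape(-1,3);C=f["frame"].reshape(-1,3).astype(int)
    q=X[(C[:,2]>C[:,1]+20)&(X[:,2]>.175)&(X[:,2]<.24)&(X[:,0]<.8)&(X[:,0]>.3)&(abs(X[:,1])<.4)]
    k=cv2.kmeans(q.astype(np.float32),3,None,(3,50,1e-5),5,cv2.KMEANS_PP_CENTERS);print(n,k[2].round(3).tolist())
o=get_obs();M=Ro.from_rotvec(o["orientation"]).as_matrix();print(M.round(3))
w=F["wrist"];Cw=-w["R"].T@w["t"];print("cam in tool",(M.T@(Cw-o["tcp_pos"])).round(4),(M.T@w["R"].T).round(3))
E
```

```text
(array([-0.19335005, -0.00148125,  0.07443996]), np.float64(0.001025499255357217), np.int64(27), array([ 0.5448662 , -0.18874444,  0.10191233]), np.float64(0.006474810512434481))
(array([-0.19340971, -0.00203002,  0.07441646]), np.float64(0.0013403231816329919), np.int64(11), array([ 0.54457098, -0.19418738,  0.102674  ]), np.float64(0.0003455238335065003))
0.1 265 ((501.54962158203125, 167.2863311767578), (29.05982780456543, 107.10111236572266), 10.103492736816406)
0.06 271 ((501.1199645996094, 167.19789123535156), (29.95824432373047, 107.2287826538086), 9.178643226623535)
top [[0.6190000176429749, 0.1850000023841858, 0.2160000056028366], [0.36899998784065247, 0.12099999934434891, 0.20999999344348907], [0.35899999737739563, 0.12800000607967377, 0.2199999988079071]]
scene [[0.40700000524520874, 0.3190000057220459, 0.2199999988079071], [0.628000020980835, 0.1860000044107437, 0.20399999618530273], [0.37299999594688416, 0.12700000405311584, 0.2029999941587448]]
[[ 0.926  0.378 -0.001]
 [ 0.378 -0.926  0.001]
 [-0.    -0.001 -1.   ]]
cam in tool [ 0.0701  0.0002 -0.1424] [[-0.    -0.961 -0.277]
 [ 1.    -0.     0.   ]
 [-0.    -0.277  0.961]]
```

Call:
drive_tool(
  rows=[
    {"offset": [0.2,-0.13,-0.25],"rotation": [0,0,0],"claw": 1},
    {"offset": [0.4,-0.27,-0.5],"rotation": [0,0,0],"claw": 1},
    {"offset": [0.65,-0.45,-0.6],"rotation": [0,0,0],"claw": 1},
    {"offset": [0.95,-0.65,-0.6],"rotation": [0,0,0],"claw": 1},
    {"offset": [0.95,-0.65,-0.6],"rotation": [0,0,0],"claw": 1},
  ],
)

```text
clock: 0.57
tcp_pos: [0.3517, -0.4791, 0.3228]
orientation: [3.081, 0.605, 0.002]
contact_force: [1.8, -0.1, -0.8]
grip_width: 0.0853
gripper_force: 0.0
```

Call:
drive_tool(
  rows=[
    {"offset": [0.95,-0.65,0],"rotation": [0,0,0.1],"claw": 1},
    {"offset": [0.95,-0.65,0],"rotation": [0,0,0.1],"claw": 1},
    {"offset": [0.95,-0.65,0],"rotation": [0,0,0.1],"claw": 1},
    {"offset": [0.95,-0.65,0],"rotation": [0,0,0.1],"claw": 1},
    {"offset": [0.95,-0.65,0],"rotation": [0,0,0.1],"claw": 1},
  ],
)

```text
clock: 0.98
tcp_pos: [0.45, -0.3288, 0.3214]
orientation: [-3.123, -0.311, -0.004]
contact_force: [-0.1, 0.9, -0.2]
grip_width: 0.0854
gripper_force: 0.0
```

Call:
drive_tool(
  rows=[
    {"offset": [0.7,-0.81,0],"rotation": [0,0,0],"claw": 1},
    {"offset": [0.7,-0.81,0],"rotation": [0,0,0],"claw": 1},
    {"offset": [0.7,-0.81,0],"rotation": [0,0,0],"claw": 1},
    {"offset": [0.7,-0.81,0],"rotation": [0,0,0],"claw": 1},
    {"offset": [0.7,-0.81,0],"rotation": [0,0,0],"claw": 1},
    {"offset": [0.7,-0.81,0],"rotation": [0,0,0],"claw": 1},
  ],
)

```text
clock: 1.48
tcp_pos: [0.5267, -0.1951, 0.321]
orientation: [-3.126, -0.303, 0.0]
contact_force: [-0.2, -0.4, -0.4]
grip_width: 0.0857
gripper_force: 0.0
```

```bash
cat >> h.py <<'E'
def plan(p,R):
    o=get_obs();M=Ro.from_rotvec(o["orientation"]);
    print("tcp",o["tcp_pos"].round(4),"offset",(M.inv().apply(np.array(p)-o["tcp_pos"])/.15).round(4),"rot",((M.inv()*R).as_rotvec()/2).round(4))
def down(yaw): return Ro.from_euler("z",yaw)*Ro.from_euler("x",np.pi)
E
python3 - <<'E'
from h import *
f=grab_frame("wrist");save("w1",f["frame"])
print(pipefit(f,(0,512,0,384)))
plan([.5005,.167,.30],down(.17))
E
```

```text
(array([-0.19341801, -0.00260908,  0.07464754]), np.float64(0.0004870127591444677), np.int64(131), array([ 0.5446969 , -0.19471302,  0.10257437]), np.float64(0.002128944303963487))
tcp [ 0.5258 -0.1974  0.321 ] offset [ 0.2917 -2.4176  0.1395] rot [0.     0.0004 0.0097]
```

Call:
drive_tool(
  rows=[
    {"offset": [0.1,-0.81,0.04],"rotation": [0,0,0.01],"claw": 1},
    {"offset": [0.1,-0.81,0.04],"rotation": [0,0,0.01],"claw": 1},
    {"offset": [0.1,-0.81,0.04],"rotation": [0,0,0.01],"claw": 1},
    {"offset": [0.1,-0.81,0.04],"rotation": [0,0,0.01],"claw": 1},
  ],
)

```text
clock: 1.87
tcp_pos: [0.517, -0.0684, 0.3152]
orientation: [-3.126, -0.275, 0.0]
contact_force: [0.2, 1.0, -0.3]
grip_width: 0.085
gripper_force: 0.0
```

Call:
drive_tool(
  rows=[
    {"offset": [0.1,-0.81,0.04],"rotation": [0,0,0],"claw": 1},
    {"offset": [0.1,-0.81,0.04],"rotation": [0,0,0],"claw": 1},
    {"offset": [0.1,-0.81,0.04],"rotation": [0,0,0],"claw": 1},
    {"offset": [0.1,-0.81,0.04],"rotation": [0,0,0],"claw": 1},
  ],
)

```text
clock: 2.2
tcp_pos: [0.5114, 0.0538, 0.3094]
orientation: [-3.126, -0.276, -0.0]
contact_force: [-0.5, 0.4, -0.8]
grip_width: 0.0854
gripper_force: 0.0
```

Call:
drive_tool(
  rows=[
    {"offset": [0.1,-0.81,0.04],"rotation": [0,0,0],"claw": 1},
    {"offset": [0.1,-0.81,0.04],"rotation": [0,0,0],"claw": 1},
    {"offset": [0.1,-0.81,0.04],"rotation": [0,0,0],"claw": 1},
    {"offset": [0.1,-0.81,0.04],"rotation": [0,0,0],"claw": 1},
    {"offset": [0.1,-0.81,0.04],"rotation": [0,0,0],"claw": 1},
    {"offset": [0.1,-0.81,0.04],"rotation": [0,0,0],"claw": 1},
  ],
)

```text
clock: 2.7
tcp_pos: [0.5075, 0.1668, 0.303]
orientation: [3.13, 0.26, -0.001]
contact_force: [0.6, 0.2, -0.3]
grip_width: 0.0855
gripper_force: 0.0
```

Run:
```python
from h import *
f=grab_frame("wrist");save("w2",f["frame"])
P=cloud(f);X=P.reshape(-1,3);c=f["frame"].reshape(-1,3).astype(int);S=c.max(1)-c.min(1)
reg=(X[:,0]>.45)&(X[:,0]<.55)&(X[:,1]>.09)&(X[:,1]<.25)&(S<45)
for lo,hi in((.221,.235),(.212,.219),(.165,.21),(.12,.161),(.01,.05)):
    q=X[reg&(X[:,2]>lo)&(X[:,2]<hi)]
    if len(q)>5: print(lo,hi,len(q),np.median(q,0).round(4),cv2.minAreaRect((q[:,:2]*1000).astype(np.float32)))
# refine top with pixel histogram
plan([.5005,.167,.30],down(.17))
```

```text
0.221 0.235 375 [0.5018 0.1687 0.2277] ((500.9517822265625, 168.58065795898438), (13.85257339477539, 13.97754955291748), 89.72376251220703)
0.212 0.219 743 [0.506  0.1693 0.2157] ((501.1866455078125, 168.68724060058594), (24.385303497314453, 24.034284591674805), 9.771049499511719)
0.165 0.21 454 [0.5128 0.1709 0.189 ] ((512.7740478515625, 170.68569946289062), (1.2327824831008911, 24.318099975585938), 9.34139633178711)
0.12 0.161 2897 [0.5059 0.1695 0.1476] ((501.9768981933594, 168.13540649414062), (29.89874267578125, 103.96256256103516), 9.691021919250488)
0.01 0.05 610 [0.5184 0.1713 0.0244] ((514.636474609375, 170.286865234375), (17.634994506835938, 80.49669647216797), 10.422904968261719)
tcp [0.5076 0.1663 0.3031] offset [-0.046  -0.0123  0.0206] rot [ 0.0006  0.0002 -0.0029]
```

View pics/w2.png

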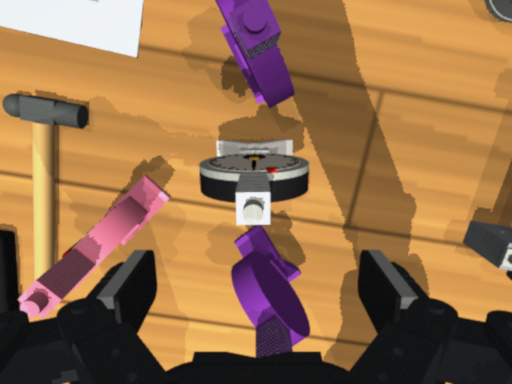

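The wrist view shows the white barrel top at (253,205), the red mark at (272,170), and the open fingers left and right of the barrel with clear space. The measured barrel centre is (0.501, 0.1686) with yaw 0.169, its top is at 0.228, and the sizes match.

Call:
drive_tool(
  rows=[
    {"offset": [-0.041,-0.022,0.1],"rotation": [0,0,-0.003],"claw": 1},
    {"offset": [-0.041,-0.022,0.3],"rotation": [0,0,-0.003],"claw": 1},
    {"offset": [-0.041,-0.022,0.5],"rotation": [0,0,-0.003],"claw": 1},
    {"offset": [-0.041,-0.022,0.7],"rotation": [0,0,-0.003],"claw": 1},
    {"offset": [-0.041,-0.022,0.86],"rotation": [0,0,-0.003],"claw": 1},
    {"offset": [-0.041,-0.022,0.86],"rotation": [0,0,-0.003],"claw": 1},
    {"offset": [-0.041,-0.022,0.86],"rotation": [0,0,-0.003],"claw": 1},
    {"offset": [-0.041,-0.022,0.86],"rotation": [0,0,-0.003],"claw": 1},
  ],
)

```text
clock: 3.42
tcp_pos: [0.5016, 0.1706, 0.1758]
orientation: [-3.13, -0.269, -0.003]
contact_force: [-0.1, -0.1, 0.7]
grip_width: 0.0852
gripper_force: 0.0
```

Run:
```python
from h import *
plan([.501,.1686,.174],down(.169))
```

```text
tcp [0.5016 0.1706 0.1758] offset [-0.006   0.0123  0.0119] rot [-0.     -0.001   0.0014]
```

Close, with moderate grip (small lateral correction first).

Call:
drive_tool(
  rows=[
    {"offset": [-0.006,0.012,0.012],"rotation": [0,0,0],"claw": 1},
    {"offset": [-0.006,0.012,0.012],"rotation": [0,0,0],"claw": 0.5},
    {"offset": [-0.006,0.012,0.012],"rotation": [0,0,0],"claw": 0.3},
    {"offset": [-0.006,0.012,0.012],"rotation": [0,0,0],"claw": 0.1},
    {"offset": [-0.006,0.012,0.012],"rotation": [0,0,0],"claw": 0},
    {"offset": [-0.006,0.012,0.012],"rotation": [0,0,0],"claw": 0},
    {"offset": [-0.006,0.012,0.012],"rotation": [0,0,0],"claw": 0},
    {"offset": [-0.006,0.012,0.012],"rotation": [0,0,0],"claw": 0},
    {"offset": [-0.006,0.012,0.012],"rotation": [0,0,0],"claw": 0},
    {"offset": [-0.006,0.012,0.012],"rotation": [0,0,0],"claw": 0},
  ],
  force=80,
)

```text
clock: 4.25
tcp_pos: [0.5, 0.1693, 0.1728]
orientation: [3.13, 0.272, 0.001]
contact_force: [0.3, -2.5, 4.3]
grip_width: 0.0232
gripper_force: 79.4
```

Call:
drive_tool(
  rows=[
    {"offset": [0,0,0],"rotation": [0,0,0],"claw": 0},
    {"offset": [0,0,0],"rotation": [0,0,0],"claw": 0},
    {"offset": [0,0,0],"rotation": [0,0,0],"claw": 0},
    {"offset": [0,0,0],"rotation": [0,0,0],"claw": 0},
  ],
  force=80,
)

```text
clock: 4.58
tcp_pos: [0.5, 0.1692, 0.1728]
orientation: [3.13, 0.272, 0.001]
contact_force: [0.7, -1.7, 5.3]
grip_width: 0.0229
gripper_force: 79.4
```

Run:
```python
from h import *
o=get_obs();print(o["contact_force"],o["moment"],o["grip_width"],o["gripper_force"])
plan([.501,.1686,.174],down(.169))
f=grab_frame("wrist")
P=cloud(f);X=P.reshape(-1,3);c=f["frame"].reshape(-1,3).astype(int);S=c.max(1)-c.min(1)
print(((P[...,2]>.15)&(P[...,2]<.16)).sum())
save("w3",cv2.resize(f["frame"][60:384,120:400],None,fx=1.8,fy=1.8,interpolation=cv2.INTER_CUBIC))
```

```text
[ 0.70956493 -1.71901642  5.2599883 ] [-0.49532547  0.11384494  0.03354145] 0.022921941052037206 79.4086754322052
tcp [0.5    0.1692 0.1728] offset [ 0.0058  0.0053 -0.008 ] rot [ 0.0002 -0.0003  0.0023]
6069
```

View pics/w3.png

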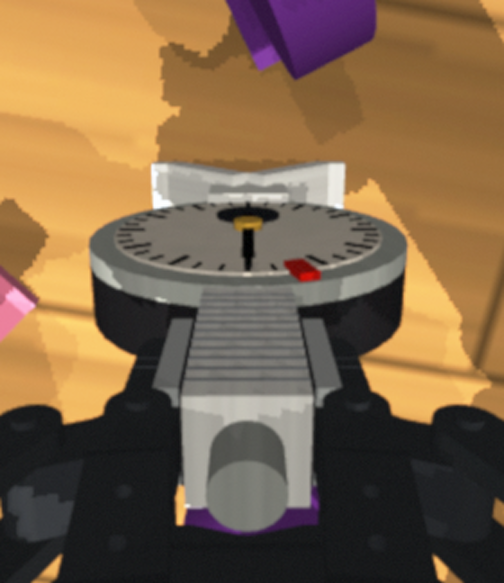

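The grip looks good: the barrel sits square between the pads, the pointer tip is at crop (248,270) and the red mark at (302,270), both visible. Next I lift.

Call:
drive_tool(
  rows=[
    {"offset": [0,0,-0.03],"rotation": [0,0,0],"claw": 0},
    {"offset": [0,0,-0.1],"rotation": [0,0,0],"claw": 0},
    {"offset": [0,0,-0.25],"rotation": [0,0,0],"claw": 0},
    {"offset": [0,0,-0.45],"rotation": [0,0,0],"claw": 0},
    {"offset": [0,0,-0.65],"rotation": [0,0,0],"claw": 0},
    {"offset": [0,0,-0.85],"rotation": [0,0,0],"claw": 0},
    {"offset": [0,0,-1],"rotation": [0,0,0],"claw": 0},
    {"offset": [0,0,-1],"rotation": [0,0,0],"claw": 0},
    {"offset": [0,0,-1],"rotation": [0,0,0],"claw": 0},
    {"offset": [0,0,-1],"rotation": [0,0,0],"claw": 0},
  ],
)

```text
clock: 5.47
tcp_pos: [0.4985, 0.169, 0.3208]
orientation: [3.129, 0.273, -0.005]
contact_force: [-0.3, 0.3, -5.6]
grip_width: 0.0229
gripper_force: 79.2
```

```bash
cat >> h.py <<'E'
def dial(f,sx=0.001,seat=.181):
    """mark and pointer angle in the tool frame + case position; gauge frame: x=tool x,y=-tool y,z=-tool z"""
    o=get_obs();M=Ro.from_rotvec(o["orientation"]).as_matrix()
    c=f["frame"].astype(int);h=c.shape[0];fo=h/2/np.tan(np.radians(f["vfov"])/2)
    Cw=f["R"].T@-f["t"]
    v,u=np.mgrid[0:h,0:c.shape[1]]
    d=np.stack([(u-f["cx"])/fo,(v-f["cy"])/fo,np.ones(u.shape)],-1)@f["R"]@M
    C=M.T@(Cw-o["tcp_pos"])
    k=(.014+sx-C[0])/d[...,0];Q=C+k[...,None]*d
    Y=-Q[...,1];Z=-Q[...,2]+(seat-.0081)-.105   # relative to dial centre
    r=np.hypot(Y,Z);a=np.arctan2(-Y,Z)
    red=(c[...,0]>120)&(c[...,1]<60)&(c[...,2]<60)&(r<.065)&(k>0)
    dk=(c.max(-1)<60)&(r<.043)&(r>.022)&(k>0)&(abs(a)<1)
    return (red.sum(),Y[red].mean(),Z[red].mean(),r[red].mean(),np.median(a[red])),(dk.sum(),Y[dk].mean(),np.median(a[dk]),np.std(a[dk]))
E
python3 - <<'E'
from h import *
o=get_obs();print(o["contact_force"],o["moment"],o["grip_width"],o["qvel"].round(3))
f=grab_frame("wrist");print(dial(f));save("w4",f["frame"])
P=cloud(f);M=Ro.from_rotvec(o["orientation"]);T=M.inv().apply(P.reshape(-1,3)-o["tcp_pos"])
c=f["frame"].reshape(-1,3).astype(int);S=c.max(1)-c.min(1)
q=T[(S<40)&(c.min(1)>90)&(abs(T[:,1])<.055)&(T[:,2]>.03)&(T[:,2]<.11)&(T[:,0]>0)&(T[:,0]<.03)]
print("dial face tool x med by depth",[(lo,np.median(q[(q[:,2]>lo)&(q[:,2]<lo+.02)][:,0]).round(4)) for lo in(.03,.05,.07,.09)])
q=T[(S<40)&(c.min(1)>90)&(abs(T[:,1])<.06)&(T[:,2]>.12)&(T[:,2]<.19)]
print("fork",len(q),np.percentile(q,[1,50,99],axis=0).round(4))
# Fork-leg symmetric check
plan([.545,-.1934,.33],down(-.002))
E
```

```text
[-0.29087087  0.29828873 -5.55682201] [-0.03486673  0.04221338 -0.00790367] 0.02285163292111945 [-0.001  0.015  0.004  0.015  0.     0.001 -0.   ]
((np.int64(59), np.float64(-0.01722884704323775), np.float64(0.05219115601102561), np.float64(0.05499581228214616), np.float64(0.3173587459805052)), (np.int64(92), np.float64(0.0024131778655682905), np.float64(-0.007363379969771976), np.float64(0.40460439479512783)))
dial face tool x med by depth [(0.03, np.float64(0.0142)), (0.05, np.float64(0.0143)), (0.07, np.float64(0.0143)), (0.09, np.float64(0.0143))]
fork 1902 [[ 1.600e-03 -4.700e-02  1.213e-01]
 [ 1.760e-02  1.000e-04  1.537e-01]
 [ 2.310e-02  4.840e-02  1.662e-01]]
tcp [0.4984 0.1689 0.3204] offset [-0.1125  2.4325 -0.062 ] rot [0.0005 0.0019 0.088 ]
```

Call:
drive_tool(
  rows=[
    {"offset": [-0.01,0.1,-0.01],"rotation": [0,0,0],"claw": 0},
    {"offset": [-0.02,0.25,-0.02],"rotation": [0,0,0],"claw": 0},
    {"offset": [-0.03,0.43,-0.03],"rotation": [0,0,0],"claw": 0},
    {"offset": [-0.037,0.62,-0.03],"rotation": [0,0,0],"claw": 0},
    {"offset": [-0.037,0.81,-0.03],"rotation": [0,0,0],"claw": 0},
  ],
)

```text
clock: 5.93
tcp_pos: [0.5141, 0.0476, 0.325]
orientation: [3.13, 0.274, -0.006]
contact_force: [0.7, -0.0, -4.6]
grip_width: 0.023
gripper_force: 79.2
```

Call:
drive_tool(
  rows=[
    {"offset": [-0.01,0.2,0],"rotation": [0,0,0],"claw": 0},
    {"offset": [-0.02,0.4,0],"rotation": [0,0,0],"claw": 0},
    {"offset": [-0.03,0.6,0],"rotation": [0,0,0],"claw": 0},
    {"offset": [-0.037,0.81,0],"rotation": [0,0,0],"claw": 0},
  ],
)

```text
clock: 6.27
tcp_pos: [0.5296, -0.0729, 0.3249]
orientation: [-3.129, -0.274, 0.006]
contact_force: [0.1, -0.1, -5.2]
grip_width: 0.0232
gripper_force: 79.2
```

Call:
drive_tool(
  rows=[
    {"offset": [-0.01,0.2,0],"rotation": [0,0,0.02],"claw": 0},
    {"offset": [-0.02,0.4,0],"rotation": [0,0,0.05],"claw": 0},
    {"offset": [-0.03,0.6,0],"rotation": [0,0,0.07],"claw": 0},
    {"offset": [-0.037,0.74,0],"rotation": [0,0,0.088],"claw": 0},
    {"offset": [-0.037,0.81,0],"rotation": [0,0,0.088],"claw": 0},
    {"offset": [-0.037,0.81,0],"rotation": [0,0,0.088],"claw": 0},
    {"offset": [-0.037,0.81,0],"rotation": [0,0,0.088],"claw": 0},
    {"offset": [-0.037,0.81,0],"rotation": [0,0,0.088],"claw": 0},
    {"offset": [-0.037,0.81,0],"rotation": [0,0,0.088],"claw": 0},
    {"offset": [-0.037,0.81,0],"rotation": [0,0,0.088],"claw": 0},
  ],
)

```text
clock: 7.1
tcp_pos: [0.5465, -0.1908, 0.3271]
orientation: [-3.141, -0.001, -0.0]
contact_force: [0.9, -0.2, -4.2]
grip_width: 0.0229
gripper_force: 79.5
```

Run:
```python
from h import *
f=grab_frame("wrist");print(dial(f))
o=get_obs();print(o["contact_force"],o["moment"],o["orientation"])
plan([.544,-.1934,.264],down(-.002))
print(pipefit(f,(0,512,0,384)))
```

```text
((np.int64(60), np.float64(-0.016943418844856815), np.float64(0.05168626331094109), np.float64(0.054428755924790954), np.float64(0.3141299998994295)), (np.int64(101), np.float64(0.0011172147460151928), np.float64(-0.02490133715873704), np.float64(0.35992348795840273)))
[ 0.52174279  0.58790014 -5.26090331] [-0.00146537 -0.00091191 -0.04529389] [-3.14137091e+00  3.01331164e-04 -3.25455595e-04]
tcp [ 0.5465 -0.1912  0.3271] offset [-0.0165  0.0147  0.4208] rot [-0.0001 -0.0001  0.0009]h.py:25: RuntimeWarning: Mean of empty slice.
  return s.x,np.abs(res(s.x)).mean(),w.sum(),P[w].mean(0),np.abs(P[w][:,0]-np.median(P[w][:,0])).max()
  ret = um.true_divide(
  return _methods._mean(a, axis=axis, dtype=dtype,
  ret = ret.dtype.type(ret / rcount)
Traceback (most recent call last):
  File "h.py", line 25, in pipefit
    return s.x,np.abs(res(s.x)).mean(),w.sum(),P[w].mean(0),np.abs(P[w][:,0]-np.median(P[w][:,0])).max()
                                                            ~~~~~~~~~~~~~~~~~~~~~~~~~~~~~~~~~~~~~~~~~~^^
ValueError: zero-size array to reduction operation maximum which has no identity
```

Call:
drive_tool(
  rows=[
    {"offset": [-0.01,0.015,0.06],"rotation": [0,0,0],"claw": 0},
    {"offset": [-0.015,0.015,0.16],"rotation": [0,0,0],"claw": 0},
    {"offset": [-0.015,0.015,0.27],"rotation": [0,0,0],"claw": 0},
    {"offset": [-0.015,0.015,0.36],"rotation": [0,0,0],"claw": 0},
    {"offset": [-0.015,0.015,0.42],"rotation": [0,0,0],"claw": 0},
    {"offset": [-0.015,0.015,0.42],"rotation": [0,0,0],"claw": 0},
    {"offset": [-0.015,0.015,0.42],"rotation": [0,0,0],"claw": 0},
    {"offset": [-0.015,0.015,0.42],"rotation": [0,0,0],"claw": 0},
  ],
)

```text
clock: 7.82
tcp_pos: [0.5447, -0.1948, 0.2648]
orientation: [3.141, -0.003, 0.002]
contact_force: [0.2, -0.5, -4.8]
grip_width: 0.0231
gripper_force: 79.3
```

Run:
```python
from h import *
o=get_obs();print(o["contact_force"],o["moment"])
plan([.545,-.1934,.256],down(-.002))
f=grab_frame("wrist");print(dial(f));save("w5",f["frame"])
s=grab_frame("scene")["frame"];save("s5",np.hstack([f["frame"][40:300,100:400],cv2.resize(s[130:260,150:300],None,fx=2,fy=2)]))
```

```text
[ 0.16549773 -0.53888139 -4.77702576] [ 0.02975266 -0.02443077  0.05657806]
tcp [ 0.5447 -0.1948  0.2648] offset [ 0.0022 -0.0095  0.0589] rot [ 0.0002 -0.0007 -0.0001]
((np.int64(60), np.float64(-0.017263173952194063), np.float64(0.05202939260468278), np.float64(0.054854302550212584), np.float64(0.3177887074636532)), (np.int64(102), np.float64(0.0012058099934233145), np.float64(0.022461894816788494), np.float64(0.4222223799272832)))
```

View pics/s5.png

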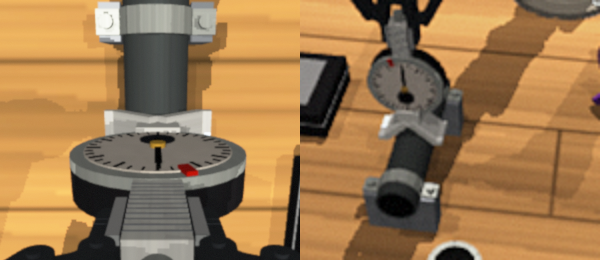

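The fork hangs just above the pipe near the ring, upright, with the pointer at (157,158). I lower gently to contact.

Call:
drive_tool(
  rows=[
    {"offset": [0.002,-0.009,0.015],"rotation": [0,0,0],"claw": 0},
    {"offset": [0.002,-0.009,0.03],"rotation": [0,0,0],"claw": 0},
    {"offset": [0.002,-0.009,0.04],"rotation": [0,0,0],"claw": 0},
    {"offset": [0.002,-0.009,0.05],"rotation": [0,0,0],"claw": 0},
    {"offset": [0.002,-0.009,0.055],"rotation": [0,0,0],"claw": 0},
    {"offset": [0.002,-0.009,0.06],"rotation": [0,0,0],"claw": 0},
    {"offset": [0.002,-0.009,0.06],"rotation": [0,0,0],"claw": 0},
    {"offset": [0.002,-0.009,0.06],"rotation": [0,0,0],"claw": 0},
  ],
)

```text
clock: 8.58
tcp_pos: [0.5447, -0.1932, 0.2558]
orientation: [-3.142, 0.003, -0.001]
contact_force: [-1.8, 0.9, 4.4]
grip_width: 0.0227
gripper_force: 80.6
```

Run:
```python
from h import *
o=get_obs();print(o["contact_force"],o["moment"])
plan([.545,-.1934,.256],down(-.002))
```

```text
[-1.78325568  0.94221858  4.42486442] [ 0.50788874  0.69718917 -0.01665747]
tcp [ 0.5447 -0.1932  0.2558] offset [ 0.0023  0.0014 -0.0013] rot [-0.     -0.0004 -0.0001]
```

Call:
drive_tool(
  rows=[
    {"offset": [0,0,0.006],"rotation": [0,0,0],"claw": 0},
    {"offset": [0,0,0.012],"rotation": [0,0,0],"claw": 0},
    {"offset": [0,0,0.012],"rotation": [0,0,0],"claw": 0},
    {"offset": [0,0,0.012],"rotation": [0,0,0],"claw": 0},
    {"offset": [0,0,0.012],"rotation": [0,0,0],"claw": 0},
    {"offset": [0,0,0.012],"rotation": [0,0,0],"claw": 0},
    {"offset": [0,0,0.012],"rotation": [0,0,0],"claw": 0},
    {"offset": [0,0,0.012],"rotation": [0,0,0],"claw": 0},
  ],
)

```text
clock: 9.25
tcp_pos: [0.5451, -0.1933, 0.2558]
orientation: [3.141, -0.004, 0.004]
contact_force: [-4.5, 3.2, 13.2]
grip_width: 0.0233
gripper_force: 82.3
```

Run:
```python
from h import *
o=get_obs();print(o["contact_force"],o["moment"])
plan([.545,-.1934,.256],down(-.002))
f=grab_frame("wrist");print(dial(f))
save("w6",cv2.resize(f["frame"][90:260,150:350],None,fx=3,fy=3,interpolation=cv2.INTER_CUBIC))
```

```text
[-4.48485797  3.20891556 13.22978074] [ 0.83516596  1.58318662 -0.02804598]
tcp [ 0.5451 -0.1933  0.2558] offset [-0.0009  0.0008 -0.0016] rot [ 0.0003 -0.0012 -0.0001]
((np.int64(61), np.float64(-0.01713776933621553), np.float64(0.05250127098590381), np.float64(0.055263155480689136), np.float64(0.3176271062370721)), (np.int64(99), np.float64(0.0009573693118326263), np.float64(0.011328606071109375), np.float64(0.4016700520578655)))
```

View pics/w6.png

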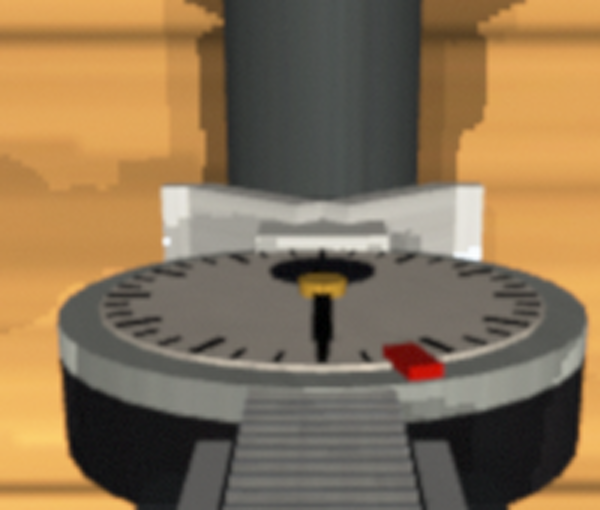

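The fork is seated: it holds at z 0.2558 under about 18 N, upright, with both legs on the pipe. The pointer tip is at (322,350) and the mark at (410,360), roughly 0.3 rad away. I now rock about the seat.

Call:
drive_tool(
  rows=[
    {"offset": [0,0,-0.002],"rotation": [0,0,0],"claw": 0},
    {"offset": [0,-0.03,-0.005],"rotation": [-0.0125,0,0],"claw": 0},
    {"offset": [0,-0.0595,-0.0055],"rotation": [-0.025,0,0],"claw": 0},
    {"offset": [0,-0.089,-0.0037],"rotation": [-0.0375,0,0],"claw": 0},
    {"offset": [0,-0.119,-0.001],"rotation": [-0.05,0,0],"claw": 0},
    {"offset": [0,-0.148,0.0023],"rotation": [-0.0625,0,0],"claw": 0},
    {"offset": [0,-0.178,0.0064],"rotation": [-0.075,0,0],"claw": 0},
    {"offset": [0,-0.178,0.0064],"rotation": [-0.075,0,0],"claw": 0},
    {"offset": [0,-0.178,0.0064],"rotation": [-0.075,0,0],"claw": 0},
    {"offset": [0,-0.178,0.0064],"rotation": [-0.075,0,0],"claw": 0},
  ],
)

```text
clock: 10.13
tcp_pos: [0.5458, -0.1661, 0.2537]
orientation: [2.992, -0.002, 0.005]
contact_force: [-0.6, 2.9, 6.6]
grip_width: 0.0233
gripper_force: 81.0
```

```bash
cat >> h.py <<'E'
S=np.array([.545,-.1934,.0749])
def lean(th,L=.181):
    R=Ro.from_euler("x",-th);plan(S+R.apply([0,0,L]),R*down(-.002))
def stat():
    o=get_obs();M=Ro.from_rotvec(o["orientation"]).as_matrix()
    print("F tool",(M.T@o["contact_force"]).round(1),"M tool",(M.T@o["moment"]).round(2),"seat",(o["tcp_pos"]+M@[0,0,.181]).round(4),"tool z",M[:,2].round(4),"x",M[:,0].round(4),"lean",np.arctan2(-M[1,2],-M[2,2]).round(4), o["clock"])
E
python3 - <<'E'
from h import *
stat();lean(.15);lean(.3)
E
```

```text
F tool [-0.6 -1.8 -6.9] M tool [ 0.58 -0.33 -0.  ] seat [ 0.5463 -0.1931  0.0747] tool z [ 0.0031 -0.1491 -0.9888] x [ 1.     -0.0012  0.0034] lean 0.1496 10.1333
tcp [ 0.5458 -0.1661  0.2537] offset [-0.0051  0.0018 -0.0008] rot [-0.0002 -0.0016  0.0002]
tcp [ 0.5458 -0.1661  0.2537] offset [-0.0055 -0.1785  0.0128] rot [-0.0752 -0.0014  0.    ]
```

Call:
drive_tool(
  rows=[
    {"offset": [0,-0.03,0],"rotation": [-0.0125,0,0],"claw": 0},
    {"offset": [0,-0.0595,0.0015],"rotation": [-0.025,0,0],"claw": 0},
    {"offset": [0,-0.089,0.0033],"rotation": [-0.0375,0,0],"claw": 0},
    {"offset": [0,-0.119,0.006],"rotation": [-0.05,0,0],"claw": 0},
    {"offset": [0,-0.148,0.0093],"rotation": [-0.0625,0,0],"claw": 0},
    {"offset": [0,-0.178,0.0134],"rotation": [-0.075,0,0],"claw": 0},
    {"offset": [0,-0.178,0.0134],"rotation": [-0.075,0,0],"claw": 0},
    {"offset": [0,-0.178,0.0134],"rotation": [-0.075,0,0],"claw": 0},
    {"offset": [0,-0.178,0.0134],"rotation": [-0.075,0,0],"claw": 0},
    {"offset": [0,-0.178,0.0134],"rotation": [-0.075,0,0],"claw": 0},
    {"offset": [0,-0.178,0.0134],"rotation": [-0.075,0,0],"claw": 0},
    {"offset": [0,-0.178,0.0134],"rotation": [-0.075,0,0],"claw": 0},
    {"offset": [0,-0.178,0.0134],"rotation": [-0.075,0,0],"claw": 0},
    {"offset": [0,-0.178,0.0134],"rotation": [-0.075,0,0],"claw": 0},
    {"offset": [0,-0.178,0.0134],"rotation": [-0.075,0,0],"claw": 0},
    {"offset": [0,-0.178,0.0134],"rotation": [-0.075,0,0],"claw": 0},
    {"offset": [0,-0.178,0.0134],"rotation": [-0.075,0,0],"claw": 0},
    {"offset": [0,-0.178,0.0134],"rotation": [-0.075,0,0],"claw": 0},
  ],
)

```text
clock: 11.63
tcp_pos: [0.5461, -0.1398, 0.2476]
orientation: [2.843, -0.002, 0.005]
contact_force: [-0.5, 3.4, 7.0]
grip_width: 0.023
gripper_force: 81.0
```

Run:
```python
from h import *
stat()
f=grab_frame("wrist");print(dial(f))
save("w7",cv2.resize(f["frame"][135:235,200:330],None,fx=6,fy=6,interpolation=cv2.INTER_CUBIC))
```

```text
F tool [-0.5 -1.2 -7.7] M tool [ 0.63 -0.19 -0.04] seat [ 0.5467 -0.193   0.0746] tool z [ 0.0033 -0.2942 -0.9557] x [ 1.     -0.001   0.0037] lean 0.2986 11.6333
((np.int64(75), np.float64(-0.016780685001070297), np.float64(0.05017774515404497), np.float64(0.0529548715408758), np.float64(0.3224292674481838)), (np.int64(96), np.float64(-0.006496543125448609), np.float64(0.32725615409886327), np.float64(0.35193634859658784)))
```

View pics/w7.png

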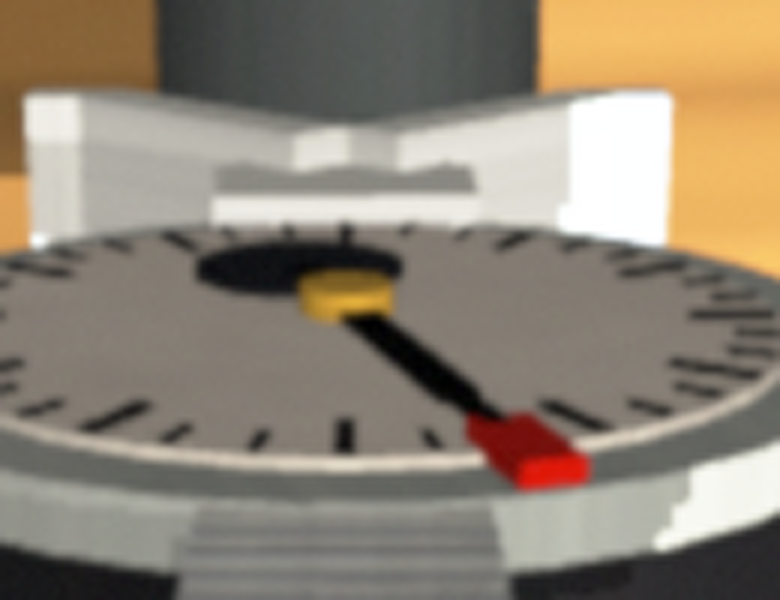

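```bash
cat > fit.py <<'E'
from h import *
from scipy.optimize import minimize
o=get_obs();M=Ro.from_rotvec(o["orientation"]).as_matrix();f=grab_frame("wrist");c=f["frame"].astype(float)
k=8;u0,v0,w,h=250,180,70,50;sub=c[v0:v0+h,u0:u0+w]
red=np.clip((sub[...,0]-np.maximum(sub[...,1],sub[...,2])-30)/90,0,1)
def G(Pg): # gauge frame (origin dial centre) -> world
    X=np.stack([Pg[:,0]+.001,-Pg[:,1],-(Pg[:,2]+.105-.1729)],1);return X@M.T+o["tcp_pos"]
def img(p):
    b,r0,x1,dy,t=p
    B=np.array([[x,s*.003,r] for x in(x1-t,x1) for s in(-1,1) for r in(r0,r0+.0125)])
    cb,sb=np.cos(b),np.sin(b)
    Q=np.stack([B[:,0],B[:,1]*cb-B[:,2]*sb+dy,B[:,1]*sb+B[:,2]*cb],1)
    p2=(proj(f,G(Q))-[u0,v0]+.5)*k
    m=np.zeros((h*k,w*k),np.uint8);cv2.fillConvexPoly(m,cv2.convexHull(p2.astype(np.int32)),255)
    return cv2.resize(m,(w,h),interpolation=cv2.INTER_AREA)/255.
for dy in(-.001,0,.001):
  best=None
  for b in(.26,.32,.38):
    s=minimize(lambda q:((img([q[0],q[1]/10,q[2]/10,dy,abs(q[3])/10])-red)**2).sum()+((q[1]/10-.0425)/.003)**2,[b,.425,.16,.02],method="Nelder-Mead",options=dict(initial_simplex=np.array([b,.425,.16,.02])+np.vstack([np.zeros(4),np.diag([.04,.02,.02,.01])]),maxiter=600))
    if best is None or s.fun<best.fun: best=s
  print(dy,best.x.round(4),best.fun,red.sum())
# dial ring lateral centre check: light ring edges / barrel
T=(cloud(f).reshape(-1,3)-o["tcp_pos"])@M
q=T[(abs(T[:,0]-.0145)<.004)&(T[:,2]>.05)&(T[:,2]<.09)];print("dial y extents",np.percentile(q[:,1],[.5,99.5]).round(4))
stat()
E
python3 fit.py
```

```text
-0.001 [0.2966 0.4401 0.1503 0.0169] 9.98307149613829 156.13333333333335
0 [0.3196 0.4358 0.1479 0.0177] 10.796805867605451 156.13333333333335
0.001 [0.3434 0.4361 0.1464 0.017 ] 11.78425855195127 156.13333333333335
dial y extents [-0.0532  0.0538]
F tool [-0.2 -2.1 -6.5] M tool [ 0.64 -0.12 -0.02] seat [ 0.5467 -0.193   0.0746] tool z [ 0.0033 -0.2942 -0.9557] x [ 1.0e+00 -9.0e-04  3.7e-03] lean 0.2986 11.7333
```

Call:
drive_tool(
  rows=[
    {"offset": [0,-0.012,0],"rotation": [-0.005,0,0],"claw": 0},
    {"offset": [0,-0.02,0],"rotation": [-0.0085,0,0],"claw": 0},
    {"offset": [0,-0.02,0],"rotation": [-0.0085,0,0],"claw": 0},
    {"offset": [0,-0.02,0],"rotation": [-0.0085,0,0],"claw": 0},
    {"offset": [0,-0.02,0],"rotation": [-0.0085,0,0],"claw": 0},
    {"offset": [0,-0.02,0],"rotation": [-0.0085,0,0],"claw": 0},
    {"offset": [0,-0.02,0],"rotation": [-0.0085,0,0],"claw": 0},
    {"offset": [0,-0.02,0],"rotation": [-0.0085,0,0],"claw": 0},
    {"offset": [0,-0.02,0],"rotation": [-0.0085,0,0],"claw": 0},
    {"offset": [0,-0.02,0],"rotation": [-0.0085,0,0],"claw": 0},
    {"offset": [0,-0.02,0],"rotation": [-0.0085,0,0],"claw": 0},
    {"offset": [0,-0.02,0],"rotation": [-0.0085,0,0],"claw": 0},
    {"offset": [0,-0.02,0],"rotation": [-0.0085,0,0],"claw": 0},
    {"offset": [0,-0.02,0],"rotation": [-0.0085,0,0],"claw": 0},
    {"offset": [0,-0.02,0],"rotation": [-0.0085,0,0],"claw": 0},
    {"offset": [0,-0.02,0],"rotation": [-0.0085,0,0],"claw": 0},
    {"offset": [0,-0.02,0],"rotation": [-0.0085,0,0],"claw": 0},
    {"offset": [0,-0.02,0],"rotation": [-0.0085,0,0],"claw": 0},
    {"offset": [0,-0.02,0],"rotation": [-0.0085,0,0],"claw": 0},
    {"offset": [0,-0.02,0],"rotation": [-0.0085,0,0],"claw": 0},
  ],
)

```text
clock: 13.4
tcp_pos: [0.5461, -0.1369, 0.2467]
orientation: [2.826, -0.002, 0.005]
contact_force: [-0.1, 3.6, 5.9]
grip_width: 0.023
gripper_force: 81.0
```

```bash
cat >> fit.py <<'E'
for dy in(0,):
  print("centre line px",proj(f,G(np.array([[.016,0,0],[.0143,0,.0445],[.0143,-.0445*np.sin(.31),.0445*np.cos(.31)]]))).round(2))
im=f["frame"]
save("w8",cv2.resize(im[135:235,200:330],None,fx=6,fy=6,interpolation=cv2.INTER_CUBIC))
E
python3 fit.py
```

```text
-0.001 [0.2966 0.4395 0.1499 0.0171] 9.800708083462197 157.25555555555553
0 [0.3187 0.4383 0.1487 0.017 ] 10.603930090330334 157.25555555555553
0.001 [0.3388 0.442  0.1492 0.0178] 12.231823681155344 157.25555555555553
dial y extents [-0.0532  0.0537]
F tool [-0.1 -1.7 -6.4] M tool [ 0.71 -0.19  0.01] seat [ 0.5467 -0.1931  0.0746] tool z [ 0.0033 -0.3103 -0.9506] x [ 1.     -0.0011  0.0038] lean 0.3155 13.45
centre line px [[256.44 182.88]
 [256.36 207.48]
 [282.63 206.18]]
```

View pics/w8.png

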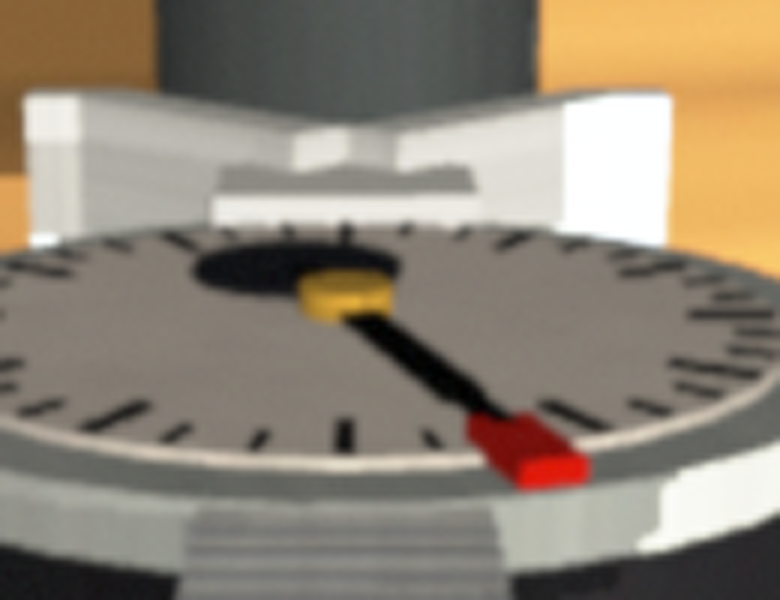

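The pointer, entering at (502,413), meets the middle of the red mark's inner edge (467 to 535). The lean is 0.316 and the estimated mark angle 0.31, with the seat on the axis and the fork pressed on the pipe.

```bash
python3 -c "
from bench import hand_in;print(hand_in())"
```

```text
the job is handed in; nothing more can be done
None
```

The job is handed in: I am holding the centring head gripped and astride the pipe at the chalk ring, leaned 0.316 rad so the pointer stands on the red mark (estimated at 0.31), with the fork pressed on the pipe; no verdict came back.

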